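# Dry-clamp a split breakfast board with a star-wheel clamp

## Task

The little breakfast board has split in two: lay the loose half flat on the clamp's bed, in line with its mate and between the mate and the movable jaw, then wind the jaw in by pushing the spokes of the red star wheel round, one after another, until both halves are held snugly together, and let go. Move the jaw only by the wheel, push gently and stop as soon as the wheel stiffens so the soft beech is not bruised. Do not drop the half onto the bed, and leave the breakfast things where they stand.

Things in the scene. Friction and masses are not known exactly. Their poses are not given: they have to be found in the camera images.
- clamp: Grey glue-up clamp fixed on the table. Origin: underside of its base plate (table height); y runs along the bed from end stop (-y) to star wheel (+y), x across it, z up. Base plate 10 mm thick, 90 wide in x, 170 wide under the wheel. The wheel's vertical axis is at x 0, y 125 mm, the bed's centre at y -92.5.
- bed (a point): Centre of the top of the aluminium bed, 30 mm above the table; axes as the clamp's. Bed 44 mm wide (x), 225 long (y). A blue end stop, 60 wide, 20 thick, 26 high, stands across its -y end; the stop's inner face lies 78 to 88 mm to -y of this point, differently each time and not reported: feel for it.
- guard_edge (a point): Middle of the near top edge, 65 mm above the table, of the fixed guard over the wheel: a blue grid of 6 mm bars; axes as the clamp's. It runs from here 112 mm to +x and 92 mm each way in y, barring the hub and rear spokes, so spokes can be swept from above only on the -x side, which faces the robot (up to 64 mm beyond this edge).
- wheel: Red star wheel, vertical axis; origin on the axis, 40 mm above the table at the spokes' underside. 5 spokes, 10 wide, 14 high, to radius 83, every 72 deg, one along its own x; clear space below. Counterclockwise from above closes the jaw, 20 mm per rad. Friction 0.18 N m (3 N at radius 58), stays put. Once the halves grip it stiffens: 8 N at radius 58 is snug, 13 N there too much.
- jaw: Blue movable jaw on the bed, geared to the wheel: 60 mm wide across the bed, 20 thick, 26 high. Origin: middle of the lower edge of its pressing face (30 mm above the table), axes as the clamp's; the face looks to the clamp's -y and moves that way as it closes. Open at the start, leaving 20 mm or more to spare beside the loose half.
- mate_half: Half of the split beech board, loose, already lying on the bed near the end stop with a gap of some mm: 66 (its x, across the bed) by 56 (its y, along the bed) by 16 thick. Origin: centre of its underside. It slides along the bed when pushed.
- loose_half: The other half of the beech board, lying flat on the table in front of the clamp: 66 (its x) by 56 (its y) by 16 thick, some 60 g. Origin: centre of its underside. It belongs on the bed with its x across the bed (either way round); being wider than the bed it can be held by its two 56 mm sides, 66 apart, and set down with the fingers beside the bed.
- timer: Aluminium egg timer, round, 58 across and 58 high; origin at the centre of its underside. Leave alone.
- egg_cup: Blue ceramic egg cup, 52 across and 55 high; origin at the centre of its underside. Leave alone.
- basket: White plastic-weave crispbread basket, 160 by 220 and 90 high with its crispbread; origin at the centre of its underside. Leave alone.
- jug: White ceramic milk jug, 96 across, 135 high; origin at the centre of its underside. Leave alone.
- salt_tin: Green salt tin, 60 across and 80 high; origin at the centre of its underside. Leave alone.
Not all that is in view belongs to the job. What is shaped like the loose_half but blue or orange is not meant.

How it is judged:
By the outcome, as a careful person would: the job done as asked, in the order asked, and still so for the second after the job is handed in, with the robot touching nothing.
It also fails if it takes over 72 s, if anything falls off the work surface, if the arm or the gripper's body presses on something with over 40 N, if the wrist force passes 120 N, or if a joint passes its speed limit or range.

## Robot

A 6-joint arm with a two-finger parallel gripper is mounted at the origin on the work surface. World frame = base frame: x ahead of the robot, y to its left, z up, the work surface at z = 0. Lengths are in m, angles in rad, forces in N, time in s.
With the tool pointing down it reaches from about 0.375 to 0.9 m from the base axis. Payload 3.1 kg.
Tool frame: the origin (TCP) lies at the centre of the arm's flange, where the gripper is bolted on; the fingertips stand 173 mm ahead of it and the grasp point (between the pads) lies 155 mm ahead of it (tip_extent is the distance from the TCP to the fingertips, in m); z points along the fingers, y is the direction in which the jaws open and shut (so a half turn about z gives the same grasp; the last joint's range is limited). The gripper opens to 85 mm and grips with 20 to 120 N. Pads are 22 mm wide; open, the fingers measure 114 mm over their backs; the gripper's body (76 mm by 85 mm) begins 54 mm behind the grasp point. The pads swing forward as they close: fully open they stand 13 mm farther back than shut.
Start: joints at [1.038, 0.527, 1.433, -0, 1.181, -0.178], TCP at [0.217, 0.586, 0.405] pointing down, gripper open.
Joint ranges: [-3.08, 3.08], [-0.75, 2.2], [0.22, 2.44], [-1.43, 4.57], [0, 2.65], [-2.85, 2.85]. Speed limits (rad/s): [2.79, 2.79, 3.14, 3.14, 3.14, 3.14].

## Interface

Orientations are given as a unit quaternion [x, y, z, w].
In Python, from station import sense, snapshot, sign_off, tip_extent gives the robot as it stands. The module is installed in compiled form; this text tells all that it offers.
- The arm moves only by the tool servo_tool, never from a script. Its argument "rows" is a list of rows, each a list of 3 entries, a list of its own where there are three numbers: the shift along the tool's x, y, z in mm, then the turn about the tool's z in degrees, then the opening, from -1 (shut) to 1 (fully open), so that 0 is half open. A call has 1 to 8 rows; each row is the pose to reach, as a shift and turn from the pose measured when the call began, along the tool's axes at that moment; what a row does not reach only later rows make up. A row lasts 1/10 s, in which the tool goes at most 50 mm and 8.59 degrees, less where a joint would pass 70% of its speed; a pose out of reach is approached as far as the arm can. A call with a gripper value outside its range is refused whole. The fingers move at their own pace and stop on an object; "force" is the grip in N (left out, the last holds). Time passes only in rows, so rows that repeat a pose let the fingers close. It gives the time, the measured TCP pose, the force and the opening at its end, in the units of the state.
- sense(): the state, without advancing time (a new reading comes with each control period).
- snapshot(name): name is "side" or "top"; returns a dict with "image" (420x560x3 uint8, blue, green, red), "z_map" (420x560 float32, m along the optical axis (not along the pixel's ray), 0 where there is no reading), "vertical_fov" (degrees; the focal length in pixels is half the picture's height over the tangent of half this angle, whatever the lens; pixels are square), "cx", "cy" (the principal point, pixels), "cam_to_world" (4x4, takes a point from camera to world coordinates). Camera axes: x right, y down, z forward; pixel columns grow to the right and rows downward; lengths in m; the calibration is good to about 2 mm. A picture is of the moment at which its call begins.
- sign_off(): hands the job in, once; it reports no verdict.
The state is a dict: "t": time; "q": joint angles; "qd": joint speeds; "tau": joint torques, N m; "tcp_pos": TCP position; "tool_rot": TCP orientation; "force": force on the tool from outside, world axes, zero at the start; "ft_torque": the same for the moment, N m; "finger_gap": opening from 0.0 (shut) to 1.0 (fully open).
Only numpy, scipy, OpenCV 4.12 (cv2) and the standard library are available. Lean on these libraries where they do the work, as an engineer would, in place of code of your own. Each camera call takes 0.05 s, during which the arm holds its last target. There are 200 camera calls.

## Working session

There is one attempt and no reset: what is moved stays moved. The work goes in short steps, Python scripts to look and compute and a tool call to move; the robot and the scene stay as the last step left them, time stands still between calls to the robot, and variables do not carry over. Pictures are saved under pics/ and viewed, about 8 in all and at most 12, crops included, and the job is handed in when it is done.

Besides the shell and the picture viewer there is one more tool, called after "Call:" as name(argument=value, ...), one argument or row to a line, values as JSON. servo_tool: Moves the arm, as the interface text tells. Its arguments: {"type":"object","properties":{"rows":{"type":"array"},"force":{"type":"number"}},"required":["rows"]}

```bash
mkdir -p pics
cat > h.py <<'E'
import numpy as np, cv2
from station import sense, snapshot, sign_off, tip_extent
def snap(n):
    s=snapshot(n); im=s["image"]; f=im.shape[0]/2/np.tan(np.radians(s["vertical_fov"])/2)
    z=s["z_map"]; v,u=np.mgrid[:im.shape[0],:im.shape[1]]
    P=np.stack([(u-s["cx"])/f*z,(v-s["cy"])/f*z,z,np.ones_like(z)],-1)@np.array(s["cam_to_world"]).T
    s["f"]=f; s["P"]=np.where(z[...,None]>0,P[...,:3],np.nan); return s
def ray(s,u,v,h):
    T=np.array(s["cam_to_world"]); d=T[:3,:3]@np.array([(u-s["cx"])/s["f"],(v-s["cy"])/s["f"],1]); o=T[:3,3]
    return o+d*(h-o[2])/d[2]
E
python3 - <<'E'
from h import *
for n in("top","side"):
    s=snap(n); cv2.imwrite(f"pics/{n}0.png",s["image"]); print(n,s["f"],np.round(np.array(s["cam_to_world"]),3).tolist())
    np.savez(f"{n}0.npz",image=s["image"],P=s["P"],T=s["cam_to_world"])
print(sense(),tip_extent)
E
```

```text
top 431.82632708576773 [[0.028, -0.992, 0.121, 0.34], [-1.0, -0.029, -0.006, -0.007], [0.01, -0.121, -0.993, 1.216], [0.0, 0.0, 0.0, 1.0]]
side 480.54263415176996 [[0.863, -0.338, 0.375, -0.028], [-0.505, -0.557, 0.659, -0.911], [-0.014, -0.758, -0.652, 0.983], [0.0, 0.0, 0.0, 1.0]]
{'t': 0.1, 'q': array([ 1.03754854e+00,  5.28334526e-01,  1.43379137e+00, -2.84611181e-06,
        1.18142422e+00, -1.78489634e-01]), 'qd': array([ 0.0001704 ,  0.00015708, -0.00224873, -0.00137929,  0.0003985 ,
        0.00154809]), 'tau': array([ 5.65660157e-04, -4.43307853e+01, -1.78588897e+01, -1.69621248e-04,
        3.85206207e-03,  2.38007357e-05]), 'tcp_pos': array([0.21690181, 0.58581097, 0.40384945]), 'tool_rot': array([ 1.76449766e-01,  9.84309160e-01, -9.17868982e-04, -3.39761999e-04]), 'force': array([ 0.33026042,  0.13349757, -0.13125949]), 'ft_torque': array([-0.00951874,  0.01908   ,  0.01672774]), 'finger_gap': 0.9974237621940674} 0.1734
```

View pics/top0.png

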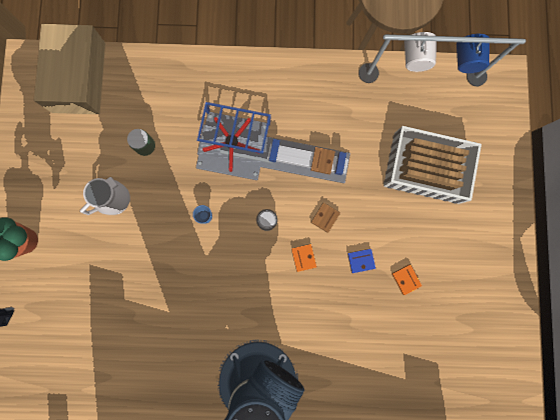

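View pics/side0.png

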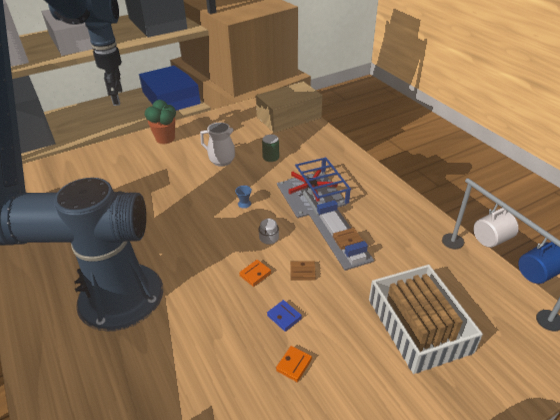

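The top view shows the loose half at about (324,215), the mate at (323,159), the wheel hub at (232,140), the timer at (266,219) and the egg cup at (202,214). The side view agrees. Next I measure with depth and colour.

```bash
cat > m.py <<'E'
from h import *
def rect(P,m,name):
    p=P[m]; 
    if len(p)<5: print(name,len(p)); return
    r=cv2.minAreaRect((p[:,:2]*1000).astype(np.float32)); print(name,len(p),"c",np.round(r[0],1),"size",np.round(r[1],1),"ang",round(r[2],1),"med",np.round(np.nanmedian(p,0)*1000,1))
for n in("top","side"):
    d=np.load(f"{n}0.npz"); im=d["image"]; P=d["P"]; hsv=cv2.cvtColor(im,cv2.COLOR_BGR2HSV)
    H,S,V=[hsv[...,i].astype(int) for i in range(3)]
    X,Y,Z=P[...,0],P[...,1],P[...,2]
    reg=(X>.35)&(X<.8)&(Y>-.3)&(Y<.25)
    print(n)
    blue=(H>100)&(H<125)&(S>120)&reg; red=((H<6)|(H>174))&(S>150)&reg
    def comps(m,name,minA=25):
        k,l,st,c=cv2.connectedComponentsWithStats(m.astype(np.uint8))
        for i in range(1,k):
            if st[i,4]>=minA: print(np.round(c[i]),end=" ");rect(P,l==i,name)
    comps(blue&(Z>.04)&(Z<.075),"blue z>40")
    comps(red&(Z>.035)&(Z<.07),"red",8)
    board=(H<25)&(S>60)&reg
    comps(board&(Z>.008)&(Z<.022),"low board")
    comps(board&(Z>.04)&(Z<.053)&~red,"mate")
    comps((Z>.025)&(Z<.035)&reg&(S<60),"bed")
    comps((Z>.006)&(Z<.014)&reg&(S<60),"base")
    comps((Z>.04)&(Z<.1)&reg&~red&~board&~blue,"tall")
    big=cv2.resize(im[70:250,170:370] if n=="top" else im[140:290,220:400],None,fx=4 if n=="top" else 4,fy=4 if n=="top" else 4,interpolation=cv2.INTER_CUBIC)
    cv2.imwrite(f"pics/{n}0c.png",big[:600,:800])
E
python3 m.py; python3 -c "
import cv2;im=cv2.imread('pics/top0.png')[75:225,180:360];cv2.imwrite('pics/top0d.png',cv2.resize(im,None,fx=4,fy=4,interpolation=2))"
```

```text
top
[233. 128.] blue z>40 487 c [683.6  85.2] size [182. 112.] ang 80.3 med [678.9  86.7  63.5]
[274. 150.] blue z>40 133 c [626.1 -27.8] size [16.8 59.1] ang 80.4 med [625.6 -27.5  54.7]
[341. 163.] blue z>40 137 c [ 595.3 -211.8] size [18.  59.3] ang 80.0 med [ 593.9 -211.8   54.4]
[215. 119.] red 14 c [707.5 136.7] size [16.2  7.4] ang 28.5 med [709.  137.4  51.4]
[243. 127.] red 80 c [688.3  61.8] size [11.3 62. ] ang 50.6 med [688.   60.2  51.7]
[223. 130.] red 46 c [677.7 114.1] size [42.9  9.4] ang 35.6 med [677.1 114.9  52.5]
[240. 145.] red 22 c [637.4  65.1] size [19.9  6.8] ang 78.2 med [637.2  65.4  52.1]
[211. 147.] red 63 c [628.9 142.8] size [ 8.6 53.1] ang 14.9 med [628.6 146.7  52.4]
[251. 147.] red 10 c [630.3  36.2] size [16.3  4.1] ang 71.1 med [630.6  37.5  53.4]
[231. 159.] red 72 c [596.4  91.3] size [63.5  8.6] ang 2.2 med [598.4  91.   52.4]
[325. 217.] low board 472 c [ 448.  -175.7] size [56.  66.6] ang 60.1 med [ 447.4 -175.3   15.1]
[302. 248.] low board 121 c [ 361.1 -111.2] size [19.3 58.3] ang 1.6 med [ 357.6 -115.6   14.8]
[322. 160.] mate 463 c [ 603
[... 3072 characters left out ...]

[327. 199.] base 224 c [677.2  53.5] size [122. 102.] ang 80.3 med [679.2  34.7  10.8]
[342. 219.] base 69 c [660.7 -62.4] size [93.8 14.6] ang 81.2 med [660.1 -63.4  10.8]
[269. 241.] base 35 c [428.9 -32.2] size [21.9 53.5] ang 74.6 med [424.4 -35.8  10.8]
[323. 179.] tall 515 c [683.4  85.1] size [190.5 115.8] ang 81.0 med [684.8  78.7  64.5]
[243. 191.] tall 137 c [442.5 163.6] size [53.  46.7] ang 63.9 med [445.3 168.3  51. ]
[327. 208.] tall 82 c [623.  -36.7] size [22.6 60.4] ang 64.1 med [622.4 -37.2  48.4]
[268. 226.] tall 211 c [434.2 -16.4] size [46.6 45.6] ang 87.2 med [431.5 -20.9  57.2]
[356. 248.] tall 167 c [ 597.3 -207.1] size [37.  62.3] ang 79.5 med [ 596.1 -218.2   52.8]
```

View pics/top0d.png

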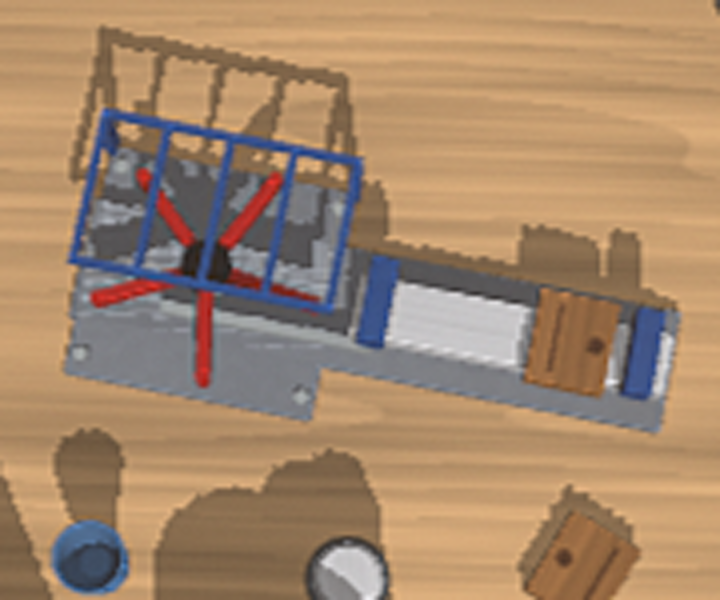

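The crop shows the clamp's long axis at about 80.3° in the world, which puts it at a yaw of -9.7°. One spoke points at the robot at (205,385), and the mate is about 12 mm short of the end stop. Next is a helper that gives tool-axis shifts, then the first move.

```bash
cat > g.py <<'E'
import sys; from h import *; from scipy.spatial.transform import Rotation as R
# args: x y z(mm) yaw_of_tool_y(deg) -> tool shift mm, turn deg
def go(x,y,z,yaw=None,s=None):
    s=s or sense(); r=R.from_quat(s["tool_rot"]); d=r.inv().apply(np.array([x,y,z])-s["tcp_pos"]*1000)
    a=np.degrees(np.arctan2(*r.as_matrix()[[1,0],1])); t=0 if yaw is None else -((yaw-a+90)%180-90)
    return np.round(d,1),round(t,1),round(a,1)
if __name__=="__main__":
    a=list(map(float,sys.argv[1:])); print(*go(*a)); s=sense(); print(s["t"],s["tcp_pos"]*1000,s["force"],s["finger_gap"])
E
python3 g.py 460 250 380; python3 g.py 448 -177 280 -29.9
```

```text
[-344.6 -230.4   24.2] 0 69.7
0.1 [216.90180762 585.81096594 403.84944684] [ 0.33026042  0.13349757 -0.13125949] 0.9974237621940674
[-481.7 -634.8  124.9] -80.4 69.7
0.1 [216.90180762 585.81096594 403.84944684] [ 0.33026042  0.13349757 -0.13125949] 0.9974237621940674
```

Call:
servo_tool(
  rows=[
    [[-345,-230,20],60,0.79],
    [[-345,-230,20],60,0.79],
    [[-345,-230,20],60,0.79],
    [[-345,-230,20],60,0.79],
    [[-345,-230,20],60,0.79],
    [[-345,-230,20],60,0.79],
    [[-345,-230,20],60,0.79],
    [[-345,-230,20],60,0.79],
  ],
  force=25,
)

```text
t: 0.9
tcp_pos: [0.4523, 0.2608, 0.3846]
tool_rot: [0.646, 0.763, -0.001, -0.0]
force: [0.1, 1.0, -0.0]
finger_gap: 0.896
```

```bash
python3 g.py 448 -177 250 -29.9
```

```text
[-430.8  -76.5  135.4] 39.4 9.5
0.9 [452.30351957 260.77710323 384.60131066] [ 0.13822173  0.97567558 -0.03604078] 0.8962583009359957
```

Call:
servo_tool(
  rows=[
    [[-431,-76,135],39.4,0.79],
    [[-431,-76,135],39.4,0.79],
    [[-431,-76,135],39.4,0.79],
    [[-431,-76,135],39.4,0.79],
    [[-431,-76,135],39.4,0.79],
    [[-431,-76,135],39.4,0.79],
    [[-431,-76,135],39.4,0.79],
    [[-431,-76,135],39.4,0.79],
  ],
)

```text
t: 1.7
tcp_pos: [0.4486, -0.1218, 0.2672]
tool_rot: [0.865, 0.501, -0.001, 0.0]
force: [1.6, 0.3, 0.0]
finger_gap: 0.894
```

Call:
servo_tool(
  rows=[
    [[0,0,0],0,0.79],
  ],
)

```text
t: 1.8
tcp_pos: [0.4493, -0.1273, 0.2657]
tool_rot: [0.867, 0.498, -0.001, 0.001]
force: [1.4, 0.7, 0.7]
finger_gap: 0.895
```

```bash
python3 g.py 448 -177 200 -29.9
```

```text
[-43.4  23.8  65.9] -0.4 -30.3
1.8 [ 449.344555   -127.2856766   265.73911367] [1.3557008  0.65592315 0.7320013 ] 0.895230204821238
```

Call:
servo_tool(
  rows=[
    [[-43,24,62],0,0.79],
    [[-43,24,62],0,0.79],
    [[-43,24,62],0,0.79],
    [[-43,24,62],0,0.79],
  ],
)

```text
t: 2.2
tcp_pos: [0.448, -0.1761, 0.2035]
tool_rot: [0.867, 0.497, -0.001, -0.0]
force: [-0.8, -0.3, 0.7]
finger_gap: 0.892
```

```bash
python3 g.py 448 -177 174 -29.9
python3 - <<'E'
from h import *
s=snap("side"); t=snap("top")
a=cv2.resize(s["image"][190:310,240:370],None,fx=4,fy=4,interpolation=2); b=cv2.resize(t["image"][150:270,270:370],None,fx=4,fy=4,interpolation=2)
h=max(a.shape[0],b.shape[0]); cv2.imwrite("pics/p1.png",np.hstack([a,b[:,:270]])[:, :800])
E
```

```text
[-0.7  0.5 29.5] -0.4 -30.3
2.2 [ 448.02251534 -176.13538214  203.53434337] [-0.81338958 -0.31995994  0.6946699 ] 0.8916852549420425
```

View pics/p1.png

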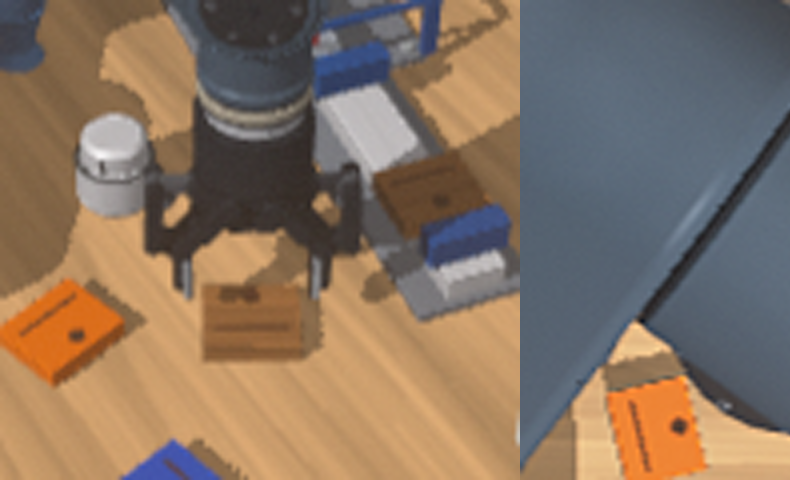

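The side view has the fingers at crop (185,290) and (315,290), straddling the board at (253,320). The top view is blocked by the arm. Lowering now.

Call:
servo_tool(
  rows=[
    [[-1,0.5,15],-0.4,0.79],
    [[-1,0.5,26],-0.4,0.79],
    [[-1,0.5,30],-0.4,0.79],
    [[-1,0.5,30],-0.4,0.79],
  ],
)

```text
t: 2.7
tcp_pos: [0.4482, -0.176, 0.1746]
tool_rot: [0.865, 0.502, -0.001, 0.001]
force: [0.6, -0.5, -0.4]
finger_gap: 0.894
```

Call:
servo_tool(
  rows=[
    [[0,0,2],0,0.79],
    [[0,0,4],0,0.79],
    [[0,0,4],0,0.79],
  ],
)

```text
t: 3.0
tcp_pos: [0.4482, -0.176, 0.1706]
tool_rot: [0.865, 0.502, -0.001, 0.001]
force: [0.7, 0.4, -0.5]
finger_gap: 0.897
```

Call:
servo_tool(
  rows=[
    [[0,0,3],0,0.79],
    [[0,0,3],0,0.79],
  ],
)

```text
t: 3.2
tcp_pos: [0.4481, -0.1761, 0.1674]
tool_rot: [0.865, 0.502, -0.001, 0.001]
force: [-0.9, 0.2, 0.3]
finger_gap: 0.892
```

Call:
servo_tool(
  rows=[
    [[0,0,0],0,0.5],
    [[0,0,0],0,0.3],
    [[0,0,0],0,0.2],
    [[0,0,0],0,0.2],
    [[0,0,0],0,0.2],
  ],
  force=30,
)

```text
t: 3.7
tcp_pos: [0.4481, -0.1761, 0.1676]
tool_rot: [0.865, 0.502, -0.001, 0.001]
force: [0.1, -0.3, 3.1]
finger_gap: 0.766
```

Call:
servo_tool(
  rows=[
    [[0,0,-10],0,0.2],
    [[0,0,-40],0,0.2],
    [[0,0,-70],0,0.2],
    [[0,0,-80],0,0.2],
    [[0,0,-80],0,0.2],
  ],
)

```text
t: 4.2
tcp_pos: [0.4486, -0.1761, 0.2491]
tool_rot: [0.865, 0.502, -0.0, 0.002]
force: [-0.4, -0.5, -0.3]
finger_gap: 0.762
```

```bash
python3 g.py 614 -102 245 -9.7
```

```text
[146.5 106.8   4.1] -20.1 -29.8
4.2 [ 448.56748909 -176.07843723  249.11344672] [-0.42714276 -0.4905237  -0.25801526] 0.7619058693709408
```

Call:
servo_tool(
  rows=[
    [[30,22,2],-5,0.2],
    [[60,44,3],-10,0.2],
    [[90,66,4],-15,0.2],
    [[120,88,4],-20,0.2],
    [[140,102,4],-20,0.2],
    [[146.5,107,4],-20.1,0.2],
    [[146.5,107,4],-20.1,0.2],
    [[146.5,107,4],-20.1,0.2],
  ],
)

```text
t: 5.0
tcp_pos: [0.6128, -0.1023, 0.244]
tool_rot: [0.764, 0.645, -0.002, 0.001]
force: [-0.4, 0.1, -0.2]
finger_gap: 0.766
```

```bash
python3 g.py 614 -102 200 -9.7
python3 - <<'E'
from h import *
s=snap("side"); t=snap("top")
a=cv2.resize(s["image"][150:290,260:400],None,fx=4,fy=4,interpolation=2); b=cv2.resize(t["image"][100:240,270:330],None,fx=4,fy=4,interpolation=2)
cv2.imwrite("pics/p2.png",np.hstack([a,b]))
E
```

```text
[ 0.6  1.2 44. ] 0.0 -9.7
5.0 [ 612.77764835 -102.27622519  243.96524648] [-0.41779494  0.10966967 -0.24670119] 0.7663017276965961
```

View pics/p2.png

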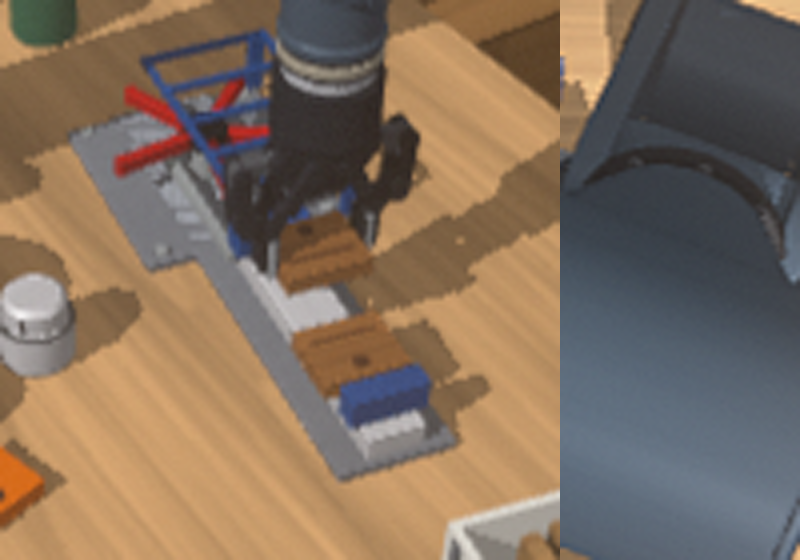

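The side view shows the board held level over the bed, at crop (320,250), with the mate at (355,350). A quick numeric check of its alignment and its gap to the mate comes before lowering.

Run:
```python
from h import *
s=snap("side"); P=s["P"]; hsv=cv2.cvtColor(s["image"],cv2.COLOR_BGR2HSV).astype(int)
H,S=hsv[...,0],hsv[...,1]; X,Y,Z=np.moveaxis(P,-1,0)
for n,a,b in(("held",.088,.1),("mate",.042,.053)):
    m=(H<25)&(S>60)&(Z>a)&(Z<b)&(X>.55)&(X<.7)&(Y>-.25)&(Y<0)
    k,l,st,c=cv2.connectedComponentsWithStats(m.astype(np.uint8)); i=1+st[1:,4].argmax(); p=P[l==i]
    r=cv2.minAreaRect((p[:,:2]*1000).astype(np.float32)); uv=(p[:,:2]*1000)@np.array([[.9857,.1685],[-.1685,.9857]])
    print(n,len(p),r,"x,y pct",np.percentile(uv,[1,50,99],axis=0).round(1).tolist(),"z",np.median(p[:,2]))
```

```text
held 321 ((616.8242797851562, -106.59856414794922), (63.14337921142578, 75.15032196044922), 77.38727569580078) x,y pct [[588.5, -30.0], [623.9, -7.3], [655.2, 27.5]] z 0.09394585829372182
mate 349 ((602.27099609375, -164.06234741210938), (57.623905181884766, 67.72509765625), 79.958984375) x,y pct [[588.6, -87.8], [620.7, -61.5], [654.3, -32.5]] z 0.0472053689595624
```

Call:
servo_tool(
  rows=[
    [[3,0,5],0,0.2],
    [[6,0,15],0,0.2],
    [[6,0,27],0,0.2],
    [[6,0,37],0,0.2],
    [[6,0,42],0,0.2],
    [[6,0,43],0,0.2],
    [[6,0,44],0,0.2],
    [[6,0,44],0,0.2],
  ],
)

```text
t: 5.95
tcp_pos: [0.6142, -0.0971, 0.2009]
tool_rot: [0.765, 0.644, -0.001, 0.002]
force: [0.2, 0.4, -1.5]
finger_gap: 0.764
```

Call:
servo_tool(
  rows=[
    [[0,0,0.8],0,0.2],
    [[0,0,1.2],0,0.2],
    [[0,0,1.2],0,0.2],
  ],
)

```text
t: 6.25
tcp_pos: [0.6142, -0.0971, 0.2]
tool_rot: [0.765, 0.644, -0.001, 0.002]
force: [0.7, 0.0, -1.2]
finger_gap: 0.762
```

Call:
servo_tool(
  rows=[
    [[0,0,0.8],0,0.2],
    [[0,0,1.5],0,0.2],
    [[0,0,1.5],0,0.2],
  ],
)

```text
t: 6.55
tcp_pos: [0.6142, -0.0971, 0.1984]
tool_rot: [0.765, 0.644, -0.001, 0.002]
force: [0.3, 0.1, -0.4]
finger_gap: 0.769
```

Call:
servo_tool(
  rows=[
    [[0,0,0.5],0,0.2],
    [[0,0,1],0,0.2],
    [[0,0,1],0,0.2],
  ],
)

```text
t: 6.85
tcp_pos: [0.6142, -0.0971, 0.1976]
tool_rot: [0.765, 0.644, -0.001, 0.002]
force: [-0.9, 0.5, 2.0]
finger_gap: 0.764
```

Call:
servo_tool(
  rows=[
    [[0,0,0.5],0,0.2],
    [[0,0,0.5],0,0.2],
  ],
)

```text
t: 7.05
tcp_pos: [0.6142, -0.0971, 0.1976]
tool_rot: [0.765, 0.644, -0.001, 0.002]
force: [-1.5, 0.5, 5.1]
finger_gap: 0.766
```

Call:
servo_tool(
  rows=[
    [[0,0,0],0,0.6],
    [[0,0,0],0,0.7],
    [[0,0,0],0,0.8],
    [[0,0,0],0,0.9],
  ],
)

```text
t: 7.45
tcp_pos: [0.6142, -0.0971, 0.1973]
tool_rot: [0.765, 0.644, -0.001, 0.002]
force: [-0.6, -0.5, -0.0]
finger_gap: 0.952
```

Call:
servo_tool(
  rows=[
    [[0,0,-5],0,0.9],
    [[0,0,-20],0,0.9],
    [[0,0,-50],0,0.9],
    [[0,0,-80],0,0.5],
    [[0,0,-110],0,0],
    [[0,0,-110],0,-1],
  ],
)

```text
t: 8.05
tcp_pos: [0.6157, -0.097, 0.3133]
tool_rot: [0.765, 0.644, 0.002, 0.007]
force: [0.1, 0.2, 0.5]
finger_gap: 0.451
```

```bash
python3 g.py 400 200 300 -9.7
```

```text
[ 256.3 -263.     8.5] -0.0 -9.7
8.05 [615.72177394 -97.03145714 313.33097263] [0.07740113 0.21895739 0.45992698] 0.45121928628995944
```

```bash
cat > w.py <<'E'
import sys; from h import *; from scipy.spatial.transform import Rotation as R
W=np.array([647.,91.5])
def pose(th,d,r=64):
    t=np.radians(th); e=np.array([np.cos(t),np.sin(t)]); et=np.array([-e[1],e[0]]); return W+r*e-d*et
def rows(ths,d,z,s=None,r=64):
    s=s or sense(); R0=R.from_quat(s["tool_rot"]); ax=R0.as_matrix()[:,0]; a=np.degrees(np.arctan2(ax[1],ax[0])); o=[]
    for th in ths:
        p=np.append(pose(th,d,r),z); q=R0.inv().apply(p-s["tcp_pos"]*1000); turn=-((th-90-a+180)%360-180)  # tool x along -et
        o.append([[round(float(v),1) for v in q],round(float(turn),1)])
    return o
def spoke(s=None):
    "spoke force readout: tangential torque about wheel axis from tool force"
    s=s or sense(); p=s["tcp_pos"][:2]*1000-W; f=s["force"]; return dict(t=s["t"],pos=np.round(s["tcp_pos"]*1000,1),ang=round(float(np.degrees(np.arctan2(p[1],p[0]))%360),1),f=np.round(f,1),Nm=round(float(p[0]*f[1]-p[1]*f[0])/1000,3),F58=round(float(p[0]*f[1]-p[1]*f[0])/58,1),q6=s["q"][5],gap=s["finger_gap"])
E
python3 - <<'E'
from w import *
s=snap("top"); P=s["P"]; hsv=cv2.cvtColor(s["image"],cv2.COLOR_BGR2HSV).astype(int); H,S=hsv[...,0],hsv[...,1]; Z=P[...,2]
red=((H<6)|(H>174))&(S>150)&(Z>.035)&(Z<.07)&(P[...,0]>.5)&(P[...,0]<.75)&(abs(P[...,1]-.09)<.1)
p=P[red][:,:2]*1000-W; a=np.degrees(np.arctan2(p[:,1],p[:,0]))%72; m=np.hypot(*p.T)>45
print("spoke angle mod72",np.median(a[m]),np.percentile(a[m],[10,90]))
print(sense()["q"]); print(spoke()); print(rows([182],26,300),rows([182],26,206))
cv2.imwrite("pics/p3.png",cv2.resize(s["image"][75:225,180:360],None,fx=4,fy=4,interpolation=2))
E
```

```text
spoke angle mod72 36.39381839567648 [33.25850575 39.6219259 ]
[-0.3346584   0.63644325  1.52444808 -0.00462805  0.97163669 -0.1619113 ]
{'t': 8.1, 'pos': array([614.9, -96.8, 311. ]), 'ang': 260.3, 'f': array([0.5, 0.8, 0.1]), 'Nm': 0.075, 'F58': 1.3, 'q6': np.float64(-0.16191129639025276), 'gap': 0.3633922795535573}
[[[203.5, -68.3, 9.4], -11.8]] [[[204.0, -69.0, 103.4], -11.8]]
```

View pics/p3.png

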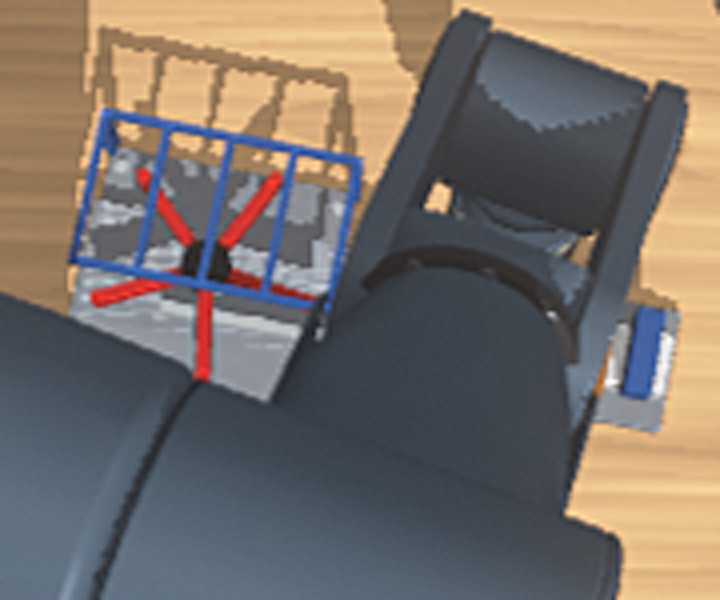

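The wheel is untouched in this view, with its front spoke at 180–182° and its tip at crop (203,375). The arm hides the board. I move over to just behind that spoke with the fingers shut.

Call:
servo_tool(
  rows=[
    [[204,-69,10],-11.8,-1],
    [[204,-69,10],-11.8,-1],
    [[204,-69,10],-11.8,-1],
    [[204,-69,10],-11.8,-1],
    [[204,-69,10],-11.8,-1],
    [[204,-69,10],-11.8,-1],
    [[204,-69,10],-11.8,-1],
    [[204,-69,10],-11.8,-1],
  ],
)

```text
t: 8.9
tcp_pos: [0.5821, 0.1142, 0.2992]
tool_rot: [0.695, 0.719, 0.0, 0.005]
force: [-0.0, -1.4, -0.9]
finger_gap: 0.0
```

Run:
```python
from w import *
print(spoke(),rows([182],26,206))
s=snap("side"); P=s["P"]; hsv=cv2.cvtColor(s["image"],cv2.COLOR_BGR2HSV).astype(int); H,S=hsv[...,0],hsv[...,1]; X,Y,Z=np.moveaxis(P,-1,0)
m=(H<25)&(S>60)&(Z>.04)&(Z<.053)&(X>.55)&(X<.7)&(Y>-.25)&(Y<0)
k,l,st,c=cv2.connectedComponentsWithStats(m.astype(np.uint8))
for i in range(1,k):
    if st[i,4]>60:
        p=P[l==i]; r=cv2.minAreaRect((p[:,:2]*1000).astype(np.float32)); uv=(p[:,:2]*1000)@np.array([[.9857,.1685],[-.1685,.9857]]); uv=uv*1
        print(st[i,4],r,np.percentile(uv,[1,50,99],axis=0).round(1).tolist(),np.median(p[:,2]))
cv2.imwrite("pics/p4.png",cv2.resize(s["image"][130:280,240:400],None,fx=4,fy=4,interpolation=2))
```

```text
{'t': 8.9, 'pos': array([582.1, 114.2, 299.2]), 'ang': 160.8, 'f': array([-0. , -1.4, -0.9]), 'Nm': 0.094, 'F58': 1.6, 'q6': np.float64(-0.021350477023311172), 'gap': 0.0004474048786818365} [[[1.8, -0.6, 93.2], -0.1]]
707 ((607.6741943359375, -131.10659790039062), (124.1959228515625, 69.13988494873047), 81.81818389892578) [[587.6, -87.2], [619.6, -32.6], [654.6, 33.1]] 0.04710343572638598
```

View pics/p4.png

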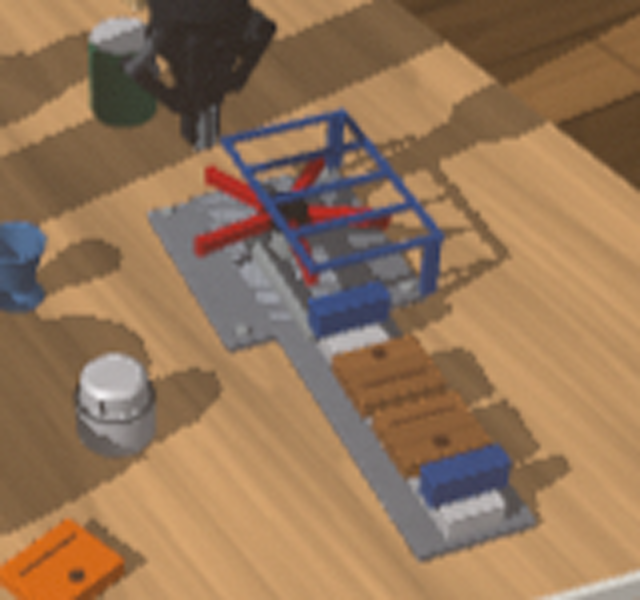

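Both halves lie flat and in line at crop (385,375) and (440,430), between jaw and stop. Lowering the shut fingers behind the spoke.

Call:
servo_tool(
  rows=[
    [[1.8,-0.6,40],0,-1],
    [[1.8,-0.6,70],0,-1],
    [[1.8,-0.6,88],0,-1],
    [[1.8,-0.6,93],0,-1],
    [[1.8,-0.6,93],0,-1],
  ],
)

```text
t: 9.45
tcp_pos: [0.5824, 0.1139, 0.2057]
tool_rot: [0.696, 0.718, -0.0, 0.005]
force: [0.0, -0.8, 0.6]
finger_gap: -0.0
```

Run:
```python
from w import *
print(spoke())
for x in rows([182,185,190,195,200,206,212,218,224,230],16,206): print(x)
```

```text
{'t': 9.45, 'pos': array([582.4, 113.9, 205.7]), 'ang': 160.9, 'f': array([ 0. , -0.8,  0.6]), 'Nm': 0.052, 'F58': 0.9, 'q6': np.float64(-0.016913098302683584), 'gap': -5.862224275288014e-05}
[[-8.7, -0.2, -0.2], -0.2]
[[-12.0, -0.9, -0.2], -3.2]
[[-17.7, -1.7, -0.2], -8.2]
[[-23.5, -2.1, -0.2], -13.2]
[[-29.2, -1.9, -0.1], -18.2]
[[-36.1, -1.0, -0.1], -24.2]
[[-42.8, 0.5, 0.0], -30.2]
[[-49.3, 2.8, 0.1], -36.2]
[[-55.6, 5.7, 0.1], -42.2]
[[-61.5, 9.3, 0.2], -48.2]
```

Call:
servo_tool(
  rows=[
    [[-8.7,-0.2,0],0,-1],
    [[-12,-0.9,0],-3.2,-1],
    [[-17.7,-1.7,0],-8.2,-1],
    [[-23.5,-2.1,0],-13.2,-1],
    [[-29.2,-1.9,0],-18.2,-1],
    [[-36.1,-1,0],-24.2,-1],
    [[-42.8,0.5,0],-30.2,-1],
  ],
)

```text
t: 10.15
tcp_pos: [0.5844, 0.0709, 0.2073]
tool_rot: [0.483, 0.875, -0.001, 0.005]
force: [0.0, 3.7, -0.3]
finger_gap: 0.001
```

Run:
```python
from w import *
print(spoke())
for x in rows([212,216,220,224,228,232,236,238],16,206): print(x)
```

```text
{'t': 10.15, 'pos': array([584.4,  70.9, 207.3]), 'ang': 198.2, 'f': array([ 0. ,  3.7, -0.3]), 'Nm': -0.229, 'F58': -3.9, 'q6': np.float64(-0.6236384266845908), 'gap': 0.0008961031633669303}
[[0.3, -0.0, 1.3], 0.2]
[[-4.2, -1.0, 1.4], -3.8]
[[-8.7, -1.7, 1.4], -7.8]
[[-13.3, -2.0, 1.4], -11.8]
[[-17.9, -2.0, 1.5], -15.8]
[[-22.5, -1.7, 1.5], -19.8]
[[-27.1, -1.1, 1.6], -23.8]
[[-29.3, -0.7, 1.6], -25.8]
```

Call:
servo_tool(
  rows=[
    [[-4.2,-1,1.4],-3.8,-1],
    [[-8.7,-1.7,1.4],-7.8,-1],
    [[-13.3,-2,1.4],-11.8,-1],
    [[-17.9,-2,1.5],-15.8,-1],
    [[-22.5,-1.7,1.5],-19.8,-1],
    [[-27.1,-1.1,1.6],-23.8,-1],
    [[-29.3,-0.7,1.6],-25.8,-1],
    [[-29.3,-0.7,1.6],-25.8,-1],
  ],
)

```text
t: 10.95
tcp_pos: [0.5996, 0.0452, 0.2073]
tool_rot: [0.276, 0.961, -0.002, 0.005]
force: [-1.2, 1.4, 1.0]
finger_gap: -0.001
```

Run:
```python
from w import *
print(spoke())
print("back off",rows([238],22,206),"up",rows([238],22,245))
print("over next", rows([166],30,245))
```

```text
{'t': 10.95, 'pos': array([599.6,  45.2, 207.3]), 'ang': 224.3, 'f': array([-1.2,  1.4,  1. ]), 'Nm': -0.124, 'F58': -2.1, 'q6': np.float64(-1.1157401144823085), 'gap': -0.0009968835126260255}
back off [[[6.4, 0.4, 1.2], -0.0]] up [[[5.9, 0.4, -37.8], -0.0]]
over next [[[54.1, 73.1, -38.3], 72.0]]
```

Call:
servo_tool(
  rows=[
    [[6,0.4,0],0,-1],
    [[6,0.4,-20],0,-1],
    [[6,0.4,-42],5,-1],
    [[18,18,-42],13,-1],
    [[30,36,-42],21,-1],
    [[42,54,-42],29,-1],
    [[54,73,-42],37,-1],
    [[54,73,-42],45,-1],
  ],
)

```text
t: 11.75
tcp_pos: [0.5918, 0.1383, 0.2495]
tool_rot: [0.624, 0.781, 0.001, 0.006]
force: [-0.6, -1.0, -0.1]
finger_gap: 0.001
```

Call:
servo_tool(
  rows=[
    [[0,0,0],7,-1],
    [[0,0,0],15,-1],
    [[0,0,0],23,-1],
    [[0,0,0],27,-1],
    [[0,0,0],27,-1],
  ],
)

```text
t: 12.25
tcp_pos: [0.5918, 0.1381, 0.2502]
tool_rot: [0.789, 0.614, 0.003, 0.006]
force: [-0.4, 0.2, 0.3]
finger_gap: 0.001
```

Run:
```python
from w import *
print(spoke())
s=snap("side"); cv2.imwrite("pics/p5.png",cv2.resize(s["image"][130:280,240:400],None,fx=4,fy=4,interpolation=2))
P=s["P"]; hsv=cv2.cvtColor(s["image"],cv2.COLOR_BGR2HSV).astype(int); H,S=hsv[...,0],hsv[...,1]; Z=P[...,2]
red=((H<6)|(H>174))&(S>150)&(Z>.035)&(Z<.07)&(P[...,0]>.5)&(P[...,0]<.75)&(abs(P[...,1]-.09)<.1)
p=P[red][:,:2]*1000-W; a=np.degrees(np.arctan2(p[:,1],p[:,0]))%72; m=np.hypot(*p.T)>45
print("spoke mod72",np.median(a[m]),np.percentile(a[m],[10,90]))
print(rows([166],28,206))
```

```text
{'t': 12.25, 'pos': array([591.8, 138.1, 250.2]), 'ang': 139.8, 'f': array([-0.4,  0.2,  0.3]), 'Nm': 0.012, 'F58': 0.2, 'q6': np.float64(0.30148997839238173), 'gap': 0.0009714784916237564}
spoke mod72 23.31460960257064 [19.13878575 27.63557777]
[[[-3.8, 0.2, 44.1], -0.2]]
```

View pics/p5.png

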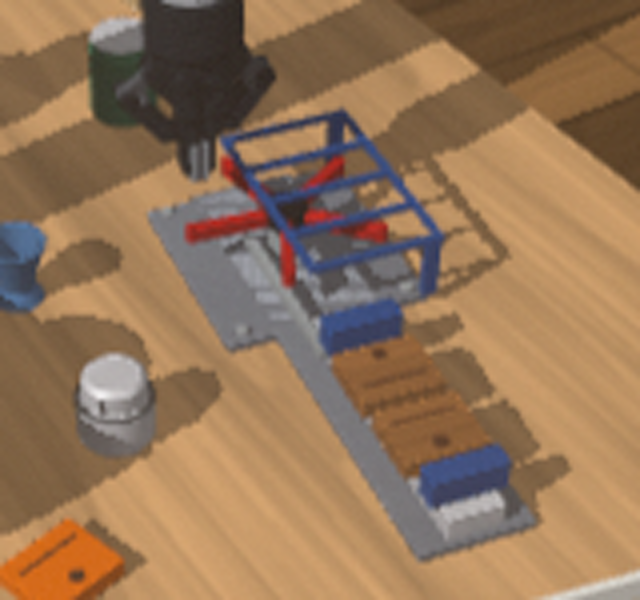

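The jaw has moved in, at crop (360,325), and the next spoke is at about 167° with the fingers behind it. Lowering and sweeping this spoke.

Call:
servo_tool(
  rows=[
    [[-3.8,0,15],0,-1],
    [[-3.8,0,34],0,-1],
    [[-3.8,0,43],0,-1],
    [[-3.8,0,43],0,-1],
  ],
)

```text
t: 12.7
tcp_pos: [0.5909, 0.134, 0.206]
tool_rot: [0.789, 0.615, 0.002, 0.005]
force: [0.5, 0.5, -0.1]
finger_gap: 0.004
```

Run:
```python
from w import *
print(spoke())
for x in rows([164,167,172,177,183,189,195,200],16,206): print(x)
```

```text
{'t': 12.7, 'pos': array([590.9, 134. , 206. ]), 'ang': 142.8, 'f': array([ 0.5,  0.5, -0.1]), 'Nm': -0.052, 'F58': -0.9, 'q6': np.float64(0.2938196932055675), 'gap': 0.004181287943328637}
[[-9.5, 1.4, 0.0], 1.9]
[[-12.8, 0.5, 0.0], -1.1]
[[-18.5, -0.5, 0.0], -6.1]
[[-24.2, -1.1, 0.0], -11.1]
[[-31.1, -1.1, 0.1], -17.1]
[[-38.0, -0.3, 0.1], -23.1]
[[-44.7, 1.1, 0.1], -29.1]
[[-50.2, 2.9, 0.2], -34.1]
```

Call:
servo_tool(
  rows=[
    [[-9.5,1.2,0],0,-1],
    [[-12.8,0.5,0],-1.1,-1],
    [[-18.5,-0.5,0],-6.1,-1],
    [[-24.2,-1.1,0],-11.1,-1],
    [[-31.1,-1.1,0],-17.1,-1],
    [[-38,-0.3,0],-23.1,-1],
    [[-44.7,1.1,0],-29.1,-1],
    [[-50.2,2.9,0],-34.1,-1],
  ],
)

```text
t: 13.5
tcp_pos: [0.5817, 0.0846, 0.207]
tool_rot: [0.572, 0.82, 0.001, 0.006]
force: [0.8, 4.8, -0.9]
finger_gap: -0.003
```

Run:
```python
from w import *
print(spoke())
for x in rows([203,206,209,212,216,220],16,206): print(x)
```

```text
{'t': 13.5, 'pos': array([581.7,  84.6, 207. ]), 'ang': 186.0, 'f': array([ 0.8,  4.8, -0.9]), 'Nm': -0.31, 'F58': -5.3, 'q6': np.float64(-0.39194932886153094), 'gap': -0.002776255630971404}
[[-3.2, -1.0, 1.0], -2.8]
[[-6.6, -1.6, 1.0], -5.8]
[[-10.1, -2.0, 1.0], -8.8]
[[-13.5, -2.2, 1.1], -11.8]
[[-18.1, -2.3, 1.1], -15.8]
[[-22.7, -2.0, 1.1], -19.8]
```

Call:
servo_tool(
  rows=[
    [[-1.6,-0.5,1],-1.4,-1],
    [[-3.2,-1,1],-2.8,-1],
    [[-4.9,-1.3,1],-4.3,-1],
    [[-6.6,-1.6,1],-5.8,-1],
  ],
)

```text
t: 13.9
tcp_pos: [0.5825, 0.078, 0.2065]
tool_rot: [0.529, 0.849, 0.001, 0.006]
force: [-0.9, 3.4, 1.9]
finger_gap: 0.0
```

Call:
servo_tool(
  rows=[
    [[0,0,0],0,-1],
  ],
)

```text
t: 14.0
tcp_pos: [0.5825, 0.0777, 0.2066]
tool_rot: [0.529, 0.849, 0.001, 0.007]
force: [-0.3, 1.6, -0.3]
finger_gap: 0.003
```

Run:
```python
from w import *
print(spoke())
for x in rows([208,211,214,217,220,223,226,229],16,206): print(x)
```

```text
{'t': 14.0, 'pos': array([582.5,  77.7, 206.6]), 'ang': 192.0, 'f': array([-0.3,  1.6, -0.3]), 'Nm': -0.11, 'F58': -1.9, 'q6': np.float64(-0.508216588292591), 'gap': 0.0033512998166304723}
[[-2.2, -0.5, 0.6], -1.9]
[[-5.6, -1.1, 0.6], -4.9]
[[-9.0, -1.6, 0.7], -7.9]
[[-12.4, -1.9, 0.7], -10.9]
[[-15.9, -2.0, 0.7], -13.9]
[[-19.3, -1.9, 0.8], -16.9]
[[-22.8, -1.6, 0.8], -19.9]
[[-26.2, -1.2, 0.8], -22.9]
```

Only friction, so it hasn't stiffened. Continuing at moderate speed.

Call:
servo_tool(
  rows=[
    [[-2.2,-0.5,0.6],-1.9,-1],
    [[-5.6,-1.1,0.6],-4.9,-1],
    [[-9,-1.6,0.6],-7.9,-1],
    [[-12.4,-1.9,0.6],-10.9,-1],
    [[-15.9,-2,0.6],-13.9,-1],
    [[-19.3,-1.9,0.6],-16.9,-1],
  ],
)

```text
t: 14.6
tcp_pos: [0.5889, 0.0597, 0.2059]
tool_rot: [0.397, 0.918, 0.0, 0.006]
force: [-0.9, 3.2, 0.8]
finger_gap: -0.002
```

Run:
```python
from w import *
print(spoke())
for x in rows([226,229,232,235,238],16,206): print(x)
```

```text
{'t': 14.6, 'pos': array([588.9,  59.7, 205.9]), 'ang': 208.7, 'f': array([-0.9,  3.2,  0.8]), 'Nm': -0.214, 'F58': -3.7, 'q6': np.float64(-0.8367405487353194), 'gap': -0.0019050729408255018}
[[-3.7, -0.6, -0.0], -2.8]
[[-7.1, -1.2, 0.0], -5.8]
[[-10.6, -1.6, 0.1], -8.8]
[[-14.0, -1.9, 0.1], -11.8]
[[-17.5, -1.9, 0.1], -14.8]
```

Call:
servo_tool(
  rows=[
    [[-3.7,-0.6,0],-2.8,-1],
    [[-7.1,-1.2,0],-5.8,-1],
    [[-10.6,-1.6,0],-8.8,-1],
    [[-14,-1.9,0],-11.8,-1],
    [[-17.5,-1.9,0],-14.8,-1],
  ],
)

```text
t: 15.1
tcp_pos: [0.5988, 0.0459, 0.2057]
tool_rot: [0.275, 0.962, -0.001, 0.005]
force: [-0.6, 3.7, 0.9]
finger_gap: -0.001
```

Run:
```python
from w import *
print(spoke())
print("up",rows([238],22,250)," next",rows([167],28,250))
```

```text
{'t': 15.1, 'pos': array([598.8,  45.9, 205.7]), 'ang': 223.4, 'f': array([-0.6,  3.7,  0.9]), 'Nm': -0.204, 'F58': -3.5, 'q6': np.float64(-1.119997368697772), 'gap': -0.0008619892352633612}
up [[[4.9, 0.3, -44.3], 0.1]]  next [[[52.4, 70.0, -44.7], 71.1]]
```

Call:
servo_tool(
  rows=[
    [[6,0.4,0],0,-1],
    [[6,0.4,-20],0,-1],
    [[6,0.4,-43],5,-1],
    [[18,18,-44],13,-1],
    [[30,36,-44],21,-1],
    [[42,54,-44],29,-1],
    [[53,70,-44],37,-1],
    [[53,70,-44],45,-1],
  ],
)

```text
t: 15.9
tcp_pos: [0.5896, 0.1355, 0.2492]
tool_rot: [0.623, 0.782, 0.001, 0.004]
force: [-0.5, -0.4, 0.3]
finger_gap: 0.003
```

Call:
servo_tool(
  rows=[
    [[0,0,0],7,-1],
    [[0,0,0],15,-1],
    [[0,0,0],23,-1],
    [[0,0,0],26,-1],
    [[0,0,0],26,-1],
  ],
)

```text
t: 16.4
tcp_pos: [0.5892, 0.1354, 0.249]
tool_rot: [0.783, 0.622, 0.002, 0.004]
force: [0.3, -0.6, 0.6]
finger_gap: 0.003
```

Run:
```python
from w import *
print(spoke())
s=snap("side"); cv2.imwrite("pics/p6.png",cv2.resize(s["image"][130:280,240:400],None,fx=4,fy=4,interpolation=2))
P=s["P"]; hsv=cv2.cvtColor(s["image"],cv2.COLOR_BGR2HSV).astype(int); H,S=hsv[...,0],hsv[...,1]; Z=P[...,2]
red=((H<6)|(H>174))&(S>150)&(Z>.035)&(Z<.07)&(P[...,0]>.5)&(P[...,0]<.75)&(abs(P[...,1]-.09)<.1)
p=P[red][:,:2]*1000-W; a=np.degrees(np.arctan2(p[:,1],p[:,0]))%72; m=np.hypot(*p.T)>45
print("spoke mod72",np.median(a[m]),np.percentile(a[m],[10,90]))
print(rows([166],28,206))
```

```text
{'t': 16.4, 'pos': array([589.2, 135.4, 249. ]), 'ang': 142.8, 'f': array([ 0.3, -0.6,  0.6]), 'Nm': 0.019, 'F58': 0.3, 'q6': np.float64(0.27617401647506973), 'gap': 0.002876871810691171}
spoke mod72 22.515259127629434 [18.06177385 26.90190067]
[[[-0.6, 2.3, 43.0], 0.9]]
```

View pics/p6.png

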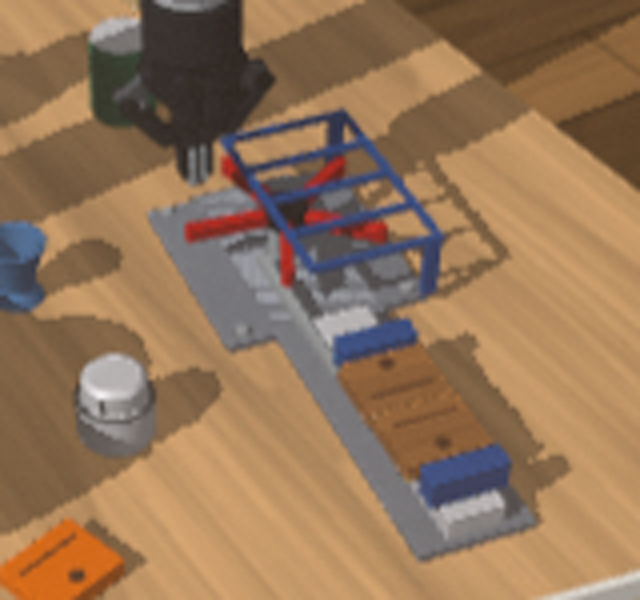

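The halves now touch each other at crop (405,405), and about 10 mm remains to the stop. Lowering for the last spoke.

Call:
servo_tool(
  rows=[
    [[-0.6,1,15],0.5,-1],
    [[-0.6,2.3,34],0.9,-1],
    [[-0.6,2.3,43],0.9,-1],
    [[-0.6,2.3,43],0.9,-1],
  ],
)

```text
t: 16.85
tcp_pos: [0.5908, 0.1339, 0.2038]
tool_rot: [0.788, 0.616, -0.0, 0.003]
force: [-0.2, -0.1, -0.2]
finger_gap: 0.0
```

Run:
```python
from w import *
print(spoke())
for x in rows([164,167,170,174,178,181,183],16,206): print(x)
```

```text
{'t': 16.85, 'pos': array([590.8, 133.9, 203.8]), 'ang': 142.9, 'f': array([-0.2, -0.1, -0.2]), 'Nm': 0.012, 'F58': 0.2, 'q6': np.float64(0.28889107332418035), 'gap': 0.00013177571014207122}
[[-9.4, 1.4, -2.1], 2.0]
[[-12.7, 0.5, -2.1], -1.0]
[[-16.1, -0.2, -2.1], -4.0]
[[-20.7, -0.8, -2.1], -8.0]
[[-25.3, -1.2, -2.1], -12.0]
[[-28.7, -1.2, -2.1], -15.0]
[[-31.0, -1.1, -2.1], -17.0]
```

Call:
servo_tool(
  rows=[
    [[-9.4,1.2,-1],0,-1],
    [[-12.7,0.5,-2],-1,-1],
    [[-16.1,-0.2,-2],-4,-1],
    [[-20.7,-0.8,-2],-8,-1],
    [[-25.3,-1.2,-2],-12,-1],
    [[-27,-1.2,-2],-13.5,-1],
    [[-28.7,-1.2,-2],-15,-1],
  ],
)

```text
t: 17.55
tcp_pos: [0.5829, 0.1064, 0.2065]
tool_rot: [0.7, 0.714, 0.0, 0.003]
force: [0.3, 3.0, -0.5]
finger_gap: 0.002
```

Run:
```python
from w import *
print(spoke())
for x in rows([181.5,183,184.5,186,187.5,189,190.5],16,206): print(x)
```

```text
{'t': 17.55, 'pos': array([582.9, 106.4, 206.5]), 'ang': 166.9, 'f': array([ 0.3,  3. , -0.5]), 'Nm': -0.2, 'F58': -3.4, 'q6': np.float64(-0.020821336231380546), 'gap': 0.0018489798890710513}
[[-0.6, -0.3, 0.5], -0.4]
[[-2.3, -0.7, 0.5], -1.9]
[[-3.9, -1.0, 0.5], -3.4]
[[-5.7, -1.3, 0.5], -4.9]
[[-7.4, -1.5, 0.6], -6.4]
[[-9.1, -1.7, 0.6], -7.9]
[[-10.8, -1.9, 0.6], -9.4]
```

Call:
servo_tool(
  rows=[
    [[-1.4,-0.5,0.5],-1.1,-1],
    [[-3.1,-0.8,0.5],-2.6,-1],
    [[-4.8,-1.1,0.5],-4.1,-1],
  ],
)

```text
t: 17.85
tcp_pos: [0.5819, 0.1016, 0.2064]
tool_rot: [0.674, 0.739, 0.0, 0.003]
force: [-0.9, 2.8, 3.0]
finger_gap: 0.001
```

Run:
```python
from w import *
print(spoke())
for x in rows([186,187.5,189,190.5,192,193.5],16,206): print(x)
```

```text
{'t': 17.85, 'pos': array([581.9, 101.6, 206.4]), 'ang': 171.2, 'f': array([-0.9,  2.8,  3. ]), 'Nm': -0.176, 'F58': -3.0, 'q6': np.float64(-0.10285345266672767), 'gap': 0.0008003678576144719}
[[-0.9, -0.3, 0.4], -0.7]
[[-2.5, -0.7, 0.4], -2.2]
[[-4.2, -1.0, 0.4], -3.7]
[[-5.9, -1.3, 0.4], -5.2]
[[-7.6, -1.6, 0.5], -6.7]
[[-9.4, -1.8, 0.5], -8.2]
```

Call:
servo_tool(
  rows=[
    [[-1.3,-0.2,0],-1.3,-1],
    [[-2.9,-0.4,0],-2.6,-1],
  ],
)

```text
t: 18.05
tcp_pos: [0.5816, 0.0986, 0.2065]
tool_rot: [0.656, 0.755, -0.0, 0.003]
force: [0.3, 3.6, 1.2]
finger_gap: 0.001
```

Call:
servo_tool(
  rows=[
    [[-1.6,-0.4,0],-1.4,-1],
    [[-2.8,-0.7,0],-2.5,-1],
  ],
)

```text
t: 18.25
tcp_pos: [0.5814, 0.0956, 0.2065]
tool_rot: [0.639, 0.769, -0.0, 0.003]
force: [0.1, 4.0, 0.8]
finger_gap: -0.004
```

Call:
servo_tool(
  rows=[
    [[-1.2,-0.3,0],-1.1,-1],
    [[-2.3,-0.5,0],-2.1,-1],
  ],
)

```text
t: 18.45
tcp_pos: [0.5813, 0.0931, 0.2065]
tool_rot: [0.624, 0.781, -0.0, 0.003]
force: [-0.9, 2.9, 0.4]
finger_gap: -0.001
```

Run:
```python
from w import *
print(spoke())
for x in rows([192,194,196,198],16,206): print(x)
s=snap("side"); P=s["P"]; hsv=cv2.cvtColor(s["image"],cv2.COLOR_BGR2HSV).astype(int); H,S,Z=hsv[...,0],hsv[...,1],P[...,2]
uv=(P[...,:2]*1000)@np.array([[.9857,.1685],[-.1685,.9857]]); reg=(abs(uv[...,0]-622)<20)&(abs(uv[...,1])<160)
b=uv[reg&(H<25)&(S>60)&(Z>.042)&(Z<.053)][:,1]; st=uv[reg&(H>100)&(H<125)&(S>120)&(Z>.053)&(Z<.062)][:,1]
print("boards",np.percentile(b,[1,99]),"stop top",np.percentile(st[st<-60],[2,98]),"jaw",np.percentile(st[st>0],[2,98]))
```

```text
{'t': 18.45, 'pos': array([581.3,  93.1, 206.5]), 'ang': 178.6, 'f': array([-0.9,  2.9,  0.4]), 'Nm': -0.191, 'F58': -3.3, 'q6': np.float64(-0.2484420409166458), 'gap': -0.0014883178545485177}
[[0.8, -0.0, 0.5], 0.8]
[[-1.5, -0.6, 0.5], -1.2]
[[-3.7, -1.1, 0.5], -3.2]
[[-6.0, -1.5, 0.5], -5.2]
boards [-88.22746955 139.82993717] stop top [-116.53101158 -100.34590406] jaw [12.79870139 32.06312958]
```

Call:
servo_tool(
  rows=[
    [[-1.2,-0.3,0],-1.1,-1],
    [[-2.3,-0.5,0],-2.1,-1],
  ],
)

```text
t: 18.7
tcp_pos: [0.5811, 0.0915, 0.2065]
tool_rot: [0.609, 0.793, 0.001, 0.002]
force: [0.4, 11.4, 1.5]
finger_gap: 0.003
```

The wheel stiffened sharply to about 11 N at the tool. The jaw and stop faces are about 111 mm apart, so the halves are gripped. Backing off at once.

Call:
servo_tool(
  rows=[
    [[4,0.5,0],0,-1],
    [[9,0.5,0],0,-1],
    [[9,0.5,-25],0,-1],
    [[9,0.5,-60],0,-1],
    [[9,0.5,-110],0,-1],
    [[9,0.5,-130],0,-1],
  ],
)

```text
t: 19.3
tcp_pos: [0.5797, 0.1004, 0.3406]
tool_rot: [0.609, 0.793, 0.002, 0.005]
force: [1.1, 0.5, 0.6]
finger_gap: 0.003
```

```bash
python3 g.py 420 250 360
```

```text
[ 185.6 -115.6  -21.6] 0 14.9
19.3 [579.73303602 100.39102301 340.60639551] [1.14045466 0.46826048 0.64816645] 0.003302060124384143
```

Now I move the arm well clear so both cameras can see the clamp.

Call:
servo_tool(
  rows=[
    [[185,-116,-22],0,-1],
    [[185,-116,-22],0,-1],
    [[185,-116,-22],0,-1],
    [[185,-116,-22],0,-1],
    [[185,-116,-22],0,-1],
    [[185,-116,-22],0,-1],
    [[185,-116,-22],0,-1],
  ],
)

```text
t: 20.0
tcp_pos: [0.42, 0.2494, 0.3605]
tool_rot: [0.609, 0.793, 0.002, 0.006]
force: [0.1, -0.7, 0.6]
finger_gap: 0.0
```

Run:
```python
from h import *
M=np.array([[.9857,.1685],[-.1685,.9857]])
for n in("side","top"):
    s=snap(n); P=s["P"]; hsv=cv2.cvtColor(s["image"],cv2.COLOR_BGR2HSV).astype(int); H,S,Z=hsv[...,0],hsv[...,1],P[...,2]
    uv=(P[...,:2]*1000)@M; reg=(abs(uv[...,0]-622)<40)&(abs(uv[...,1])<160)
    m=reg&(H<25)&(S>60)&(Z>.042)&(Z<.053)&(uv[...,1]<40); st=uv[reg&(H>100)&(H<125)&(S>120)&(Z>.05)&(Z<.062)][:,1]
    print(n,"boards",cv2.minAreaRect((P[m][:,:2]*1000).astype(np.float32)),np.percentile(uv[m],[1,99],axis=0).round(1).tolist(),"stop",np.percentile(st[st<-60],[2,98]),"jaw",np.percentile(st[(st>0)&(st<60)],[2,98]))
    globals()[n]=s["image"]
a=cv2.resize(side[130:280,240:380],None,fx=3,fy=3,interpolation=2); b=cv2.resize(top[90:240,190:315+45],None,fx=2.2,fy=3,interpolation=2)
cv2.imwrite("pics/p7.png",np.hstack([a,b])[:,:800])
```

```text
side boards ((605.9595947265625, -145.68673706054688), (114.0447769165039, 68.75839233398438), 80.57868194580078) [[588.4, -94.1], [655.1, 13.5]] stop [-116.69914684 -100.98070681] jaw [10.89539976 31.88198308]
top boards ((606.3076171875, -146.6256103515625), (111.53031921386719, 67.5148696899414), 81.37194061279297) [[589.2, -97.5], [654.5, 11.6]] stop [-116.64082355  -99.69472141] jaw [15.21950313 31.57461814]
```

View pics/p7.png

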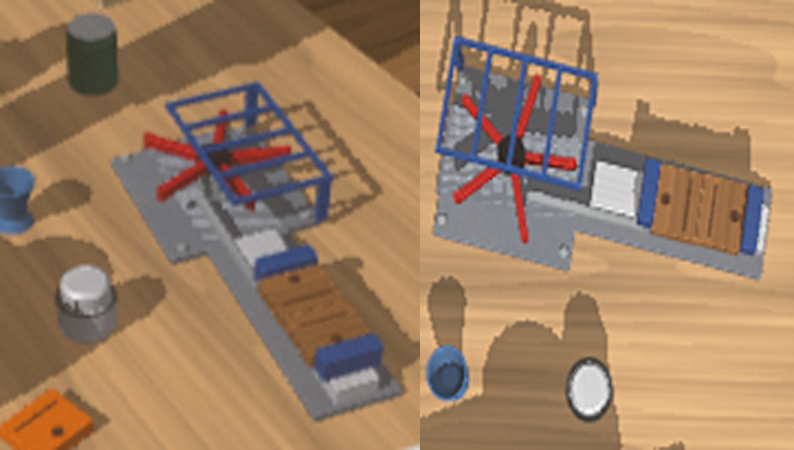

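Both views show the two halves butted together between jaw and stop. Together they measure 111.5 mm long (nominal 112), and the breakfast things look untouched. Handing in.

```bash
python3 -c "from station import sign_off; print(sign_off())"
```

```text
the job is handed in; nothing more can be done
None
```

The board is clamped. I set the loose half flat on the bed in line with its mate, lowering it until it touched before letting go. I then wound the jaw in with three spoke pushes, backed the arm off and handed in at about 20 s.

**Last checks:**
- **Fit:** In both views the halves lie flat and butted together, filling the space from jaw to stop. They measured 111.5 mm long from above and 114 mm from the side, against 112 mm nominal.
- **Breakfast things:** The timer, egg cup and salt tin look unmoved in the last picture. The arm never went near the jug or basket, but I did not check those two again.

**Doubtful point:** The wheel stiffened abruptly within the last step. The only reading I have there is about 11.4 N at the tool. At radius 58 that is roughly 12–13 N, depending on where the finger touched the spoke and about 1 N of sensor noise. That is clearly past snug (8 N) but close to the 13 N limit, so I cannot rule out having slightly overshot it. I backed off as soon as I saw it.

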